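# Prop the timing machine's screen back on its tilt plate and start the reading

### The job

The screen of the timing machine stands too upright to read. Ease the machine back by its handle until it leans by itself against the drawer chest behind it, slide the tip of the steel tilt plate squarely under the middle of its raised front, about a third of the machine's depth, and ease the machine forward again, without letting it drop, so that its front stands on the plate. Then press the round START key on the microphone stand until it gives, and leave the other things on the bench where they are.

Things in the scene. Friction and masses are not known exactly. Their poses are not given: they have to be found in the camera images.
- machine: Timing machine: loose upright grey box, 60 mm deep (x), 130 wide (y), 150 mm high, ~0.75 kg, weight centred 76 mm up, screen in its front (-x) face. Origin: centre of the underside; x to the rear, z up. Its rear face is 60 to 68 mm from the chest. On its rear bottom edge it balances at 22 degrees; beyond, it leans by itself, rear face on the chest's top front edge, at 28 to 32 degrees.
- machine_handle (a point): Centre of the machine's handle bar: a round steel bar, 10 mm thick, 100 mm long along the machine's y, on a 10 mm post at each end. It lies 40 mm above the machine's top, 190 mm above its underside and midway between front and rear. Axes as the machine's.
- chest: Low wooden drawer chest, fixed: 120 mm deep (x), 300 wide (y), 110 high, rubber-edged top. Origin: centre of its underside; its drawer front, 60 mm from the origin, faces -x, towards the machine, whose rear face is parallel to it within 3 degrees. On the rear of its top stand metal tins up to 30 mm high.
- plate: The tilt plate: a loose flat steel plate 120 mm long (x), 60 mm wide (y), 6 mm thick, about 0.3 kg, lying on the bench with a black grip lug standing on one end. Origin: centre of its underside; +x points from the lug to the bare tip that goes under the machine.
- plate_grip (a point): Centre of the plate's grip lug: a block 32 mm long (x), 14 mm wide (y), standing from 6 to 32 mm above the plate's underside; this point is 19 mm up and 42 mm to -x of the plate's origin. Axes as the plate's.
- plate_tip (a point): Middle of the plate's tip edge, half-way up its thickness (3 mm up, 60 mm to +x of the plate's origin). Axes as the plate's.
- mic_stand: Microphone stand, fixed: grey base 130 mm long (x), 90 wide (y), 24 high, with a watch in a cradle up to 76 mm high over its rear (+x) half and a black membrane keypad on its front (-x) half: two small square keys, not wanted, and beside them the larger round START key. Origin: centre of the underside.
- start_top (a point): Centre of the top of the START key: a round white dome 24 mm across, 27 mm above the bench (3 mm proud of the base).
- start_key (a joint): Travel of the START key in m: 0 at rest, 0.0012 at the stop, pressed straight down. Nearly travelless and stiff (5 N per mm): it gives at 0.0008 m, about 4 N, and springs back when let go.
- driver_stand: Bystander: round black stand, 84 mm across and 94 mm high, with five upright screwdrivers. Origin: centre of the underside.
- loupe: Bystander: metal eyeglass, 34 mm across, 24 mm high. Origin: centre of the underside.
- tweezers: Bystander: brass tweezers 130 mm long (x), 12 mm wide, 7 mm high, lying on the bench. Origin: middle, underside.
- parts_tray: Bystander: white divided tray, 75 x 55 x 18 mm. Origin: centre of the underside.
There are look-alikes about, which are no part of the job. Leave any orange or pink look-alike of the mic_stand alone.

How it is judged:
By the outcome, as a careful person would: the job done as asked, in the order asked, and still so for the second after the job is handed in, with the robot touching nothing.
It also fails if it takes over 72 s, if anything falls off the work surface, if the arm or the gripper's body presses on something with over 40 N, if the wrist force passes 120 N, or if a joint passes its speed limit or range.

### The arm

A 6-joint arm with a two-finger parallel gripper is mounted at the origin on the work surface. World frame = base frame: x ahead of the robot, y to its left, z up, the work surface at z = 0. Lengths are in m, angles in rad, forces in N, time in s.
With the tool pointing down it reaches from about 0.4 to 0.925 m from the base axis. Payload 3.4 kg.
Tool frame: the origin (TCP) lies midway between the tips of the shut fingers; the grasp point (between the pads) lies 19 mm behind it; z points along the fingers, y is the direction in which the jaws open and shut (so a half turn about z gives the same grasp; the last joint's range is limited). The gripper opens to 85 mm and grips with 20 to 120 N. Pads are 22 mm wide; open, the fingers measure 114 mm over their backs; the gripper's body (76 mm by 85 mm) begins 54 mm behind the grasp point. The pads swing forward as they close: fully open they stand 13 mm farther back than shut.
Start: joints at [-1.294, 0.307, 1.506, -0, 1.328, -0.073], TCP at [0.197, -0.54, 0.231] pointing down, gripper open.
Joint ranges: [-3.12, 3.12], [-1.05, 2.28], [0.14, 2.33], [-1.42, 4.57], [0.1, 2.73], [-2.68, 2.68]. Speed limits (rad/s): [2.57, 2.57, 3.14, 3.14, 3.14, 3.14].

### API

Orientations are given as [roll, pitch, yaw] about the fixed x, y, z axes, in that order (R = Rz(yaw) Ry(pitch) Rx(roll)).
In Python, from cell import manip gives the robot as it stands. Calls block until the motion is done:
- manip.move_ptp(position, orientation): joint-space move of the TCP to a pose.
- manip.movel(position, rotation=None, feed=0.15, until_force=None): straight line of the TCP; rotation=None keeps the orientation; feed is the mean speed in m/s. With until_force (N) it stops when the force on the tool has changed by that much, and returns True; else False.
- manip.goto_joints(angles): joint-space move.
- manip.command_gripper(opening): opening from 0.0 (shut) to 1.0 (fully open); the grip force is fixed at half the most; returns when the fingers have stopped.
- manip.wait(seconds).
- manip.ik(position, orientation): joint angles nearest the present ones, or None.
- manip.grab_frame(name): name is "side" or "top" or "wrist"; returns (picture, depth): 420x560x3 uint8, red, green, blue; 420x560 float32, m along the optical axis (not along the pixel's ray), 0 where there is no reading.
- manip.get_calibration(name): a dict with "fovy" (degrees; the focal length in pixels is half the picture's height over the tangent of half this angle, whatever the lens; pixels are square), "cx", "cy" (the principal point, pixels), "extrinsics" (4x4, takes a point from camera to world coordinates). Camera axes: x right, y up, looking along -z (the intrinsics and any distortion apply to the point x, -y, -z); pixel columns grow to the right and rows downward; lengths in m; the calibration is good to about 2 mm. A picture is of the moment at which its call begins: read the wrist's pose just before it. get_calibration takes no time and is no camera call; for the wrist camera it gives the pose at the moment of the call.
A pose or a line that the arm cannot do raises manip.Unreachable and nothing moves.
- manip.sign_off(): hands the job in, once; it reports no verdict.
Readings, each from a call of its own:
- manip.current_time(): time.
- manip.current_joint_positions(): joint angles.
- manip.current_qvel(): joint speeds.
- manip.current_tau(): joint torques, N m.
- manip.current_position(): TCP position.
- manip.current_tool_rot(): TCP orientation.
- manip.current_contact_force(): force on the tool from outside, world axes, zero at the start.
- manip.current_ft_torque(): the same for the moment, N m.
- manip.current_finger_gap(): opening from 0.0 (shut) to 1.0 (fully open).
Only numpy, scipy, OpenCV 4.12 (cv2) and the standard library are available. Lean on these libraries where they do the work, as an engineer would, in place of code of your own. Each camera call takes 0.05 s, during which the arm holds its last target.

## Working session

There is one attempt and no reset: what is moved stays moved. The work goes in short steps, each a Python script; the robot and the scene stay as the last script left them, time stands still between calls to the robot, and variables do not carry over. Pictures are saved under pics/ and viewed, and the job is handed in when it is done.

```bash
ls; mkdir -p pics; cat > h.py <<'E'
import numpy as np, cv2
from cell import manip
def snap(name,fn):
    cal=manip.get_calibration(name); im,d=manip.grab_frame(name)
    cv2.imwrite(f'pics/{fn}.png',im[:,:,::-1]); np.savez(f'pics/{fn}.npz',im=im,d=d,E=cal['extrinsics'],f=210/np.tan(np.radians(cal['fovy'])/2),c=[cal['cx'],cal['cy']])
    return cal
E
python3 - <<'E'
from h import *
for n in ['side','top','wrist']:
    c=snap(n,n+'0'); print(n,c)
print(manip.current_time(),manip.current_tool_rot())
E
```

```text
pics
side {'fovy': 50.10076592878432, 'cx': 274.4520336475397, 'cy': 202.22577243557663, 'extrinsics': array([[-0.96430378,  0.14562395, -0.22116032,  0.27407199],
       [-0.26473603, -0.51205301,  0.81713925,  1.04111795],
       [ 0.00574924,  0.84651957,  0.53232656,  0.8521538 ],
       [ 0.        ,  0.        ,  0.        ,  1.        ]])}
top {'fovy': 54.41584206664754, 'cx': 273.7422901439314, 'cy': 213.6489248794324, 'extrinsics': array([[-0.01075591,  0.99108998, -0.13275902,  0.43583456],
       [-0.99993613, -0.01112157, -0.00201307, -0.08411094],
       [-0.00347162,  0.13272889,  0.9911463 ,  1.16890575],
       [ 0.        ,  0.        ,  0.        ,  1.        ]])}
wrist {'fovy': 67.10768975804376, 'cx': 282.2707649058316, 'cy': 209.28535923517293, 'extrinsics': array([[ 0.34323373,  0.90471828,  0.25233992,  0.26101305],
       [-0.93924684,  0.33131245,  0.08970745, -0.51720294],
       [-0.00244339, -0.2678001 ,  0.9634714 ,  0.37271402],
       [ 0.        ,  0.        ,  0.        ,  1.        ]])}
0.15 [-3.14004057e+00 -9.47634421e-05  3.49783694e-01]
```

View pics/top0.png

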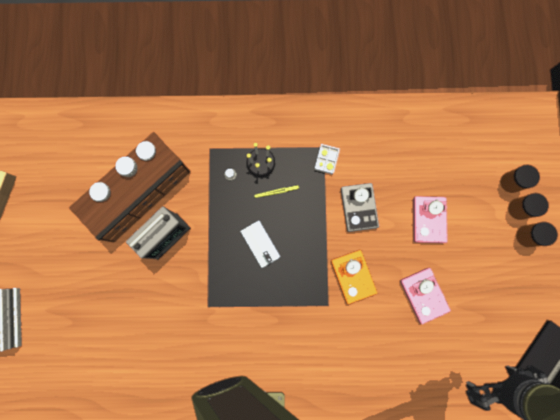

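View pics/side0.png

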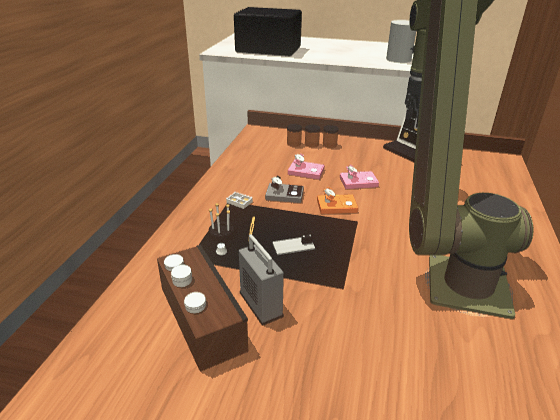

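View pics/wrist0.png

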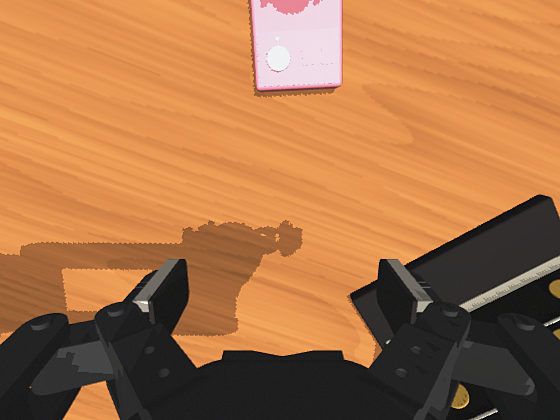

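```bash
cat >> h.py <<'E'
def cloud(fn):
    z=np.load(f'pics/{fn}.npz'); d=z['d']; v,u=np.mgrid[0:420,0:560]
    f=float(z['f']); c=z['c']
    P=np.stack([(u-c[0])/f*d,-(v-c[1])/f*d,-d],-1)
    W=P@z['E'][:3,:3].T+z['E'][:3,3]; W[d==0]=np.nan
    return z['im'],W
E
python3 - <<'E'
from h import *
im,W=cloud('top0')
np.set_printoptions(precision=4,suppress=True)
for u,v in [(50,380),(50,120),(270,120),(450,120),(450,350),(330,330),(230,200),(300,280)]: print(u,v,W[v,u])
im2,W2=cloud('side0')
for u,v in [(300,350),(150,350),(350,230),(300,370),(250,140)]: print('s',u,v,W2[v,u])
for n,a,k in [('top0',(60,120,300,300),3),('top0',(220,130,480,320),3)]:
    i=cloud(n)[0][a[1]:a[3],a[0]:a[2]]; cv2.imwrite(f'pics/crop{a[0]}.png',cv2.resize(i,None,fx=k,fy=k,interpolation=2)[:,:,::-1])
E
```

```text
50 380 [0.1395 0.5357 0.0022]
50 120 [ 0.8821  0.5833 -0.0006]
270 120 [ 0.8741 -0.0736 -0.0004]
450 120 [ 0.8681 -0.6096 -0.0016]
450 350 [ 0.2072 -0.5643 -0.0007]
330 330 [ 0.2646 -0.2344  0.0018]
230 200 [0.6332 0.0443 0.0035]
300 280 [ 0.4024 -0.154  -0.0027]
s 300 350 [0.3984 0.3446 0.0017]
s 150 350 [0.7351 0.4387 0.0017]
s 350 230 [ 0.3475 -0.1769 -0.0044]
s 300 370 [ 0.3868  0.3957 -0.0018]
s 250 140 [ 0.8782 -0.7554 -0.0021]
```

View pics/crop60.png

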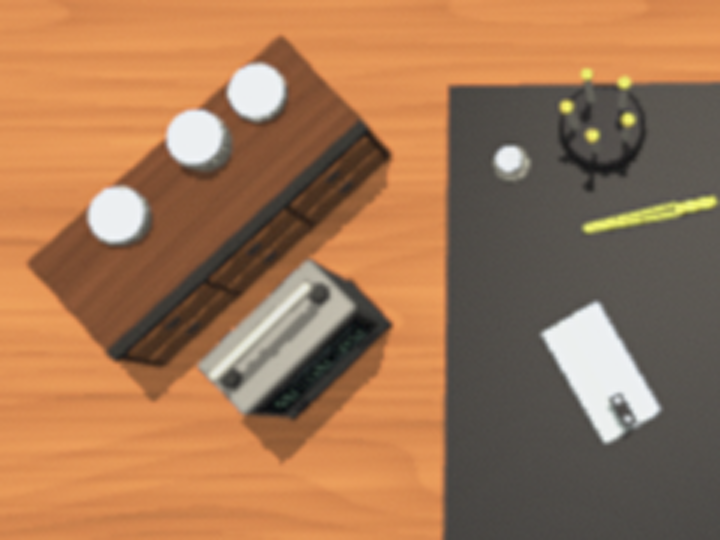

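View pics/crop220.png

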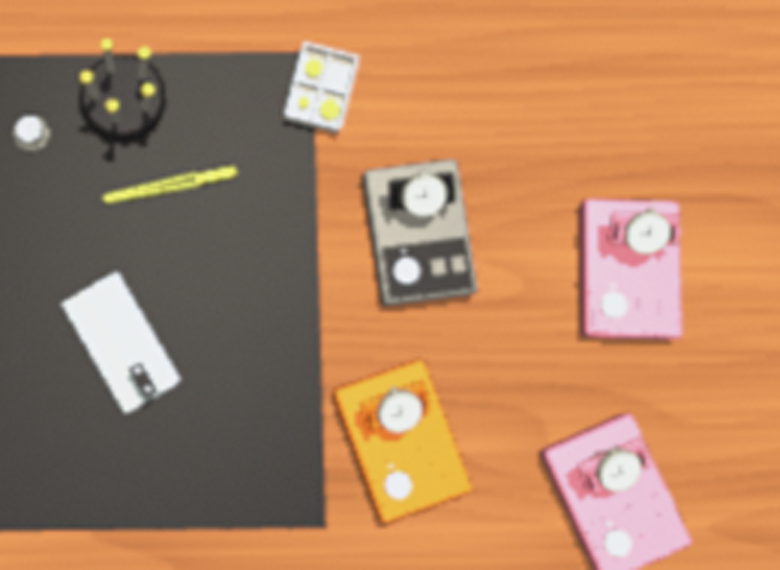

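```bash
python3 - <<'E'
from h import *
np.set_printoptions(precision=4,suppress=True)
for n in ['top0','side0']:
    im,W=cloud(n); X,Y,Z=W[...,0],W[...,1],W[...,2]
    reg=(X>.35)&(X<.75)&(Y>.1)&(Y<.5)
    def rect(m,name):
        m=cv2.morphologyEx(m.astype(np.uint8),cv2.MORPH_OPEN,np.ones((2,2)))
        k,l,st,_=cv2.connectedComponentsWithStats(m)
        if k<2: print(name,'none');return
        j=1+np.argmax(st[1:,4]); p=W[l==j]
        r=cv2.minAreaRect(p[:,:2].astype(np.float32)*1000); print(n,name,len(p),r,'z',np.median(p[:,2]),st[j])
    rect(reg&(Z>.1)&(Z<.12),'chesttop')
    rect(reg&(Z>.14)&(Z<.158),'machtop')
    rect(reg&(Z>.18)&(Z<.21),'handle')
    g=im.astype(int); white=(g.min(-1)>170)&(g.max(-1)-g.min(-1)<40)
    rect(white&(X>.35)&(X<.6)&(Y>-.15)&(Y<.05)&(Z<.02),'plate')
    rect((X>.35)&(X<.6)&(Y>-.15)&(Y<.05)&(Z>.022)&(Z<.05),'lug')
    rect((X>.45)&(X<.75)&(Y<-.22)&(Y>-.36)&(Z>.015)&(Z<.035),'mic')
E
```

```text
top0 chesttop 3972 ((nan, nan), (0.0, 0.0), 0.0) z nan [  70  152  114   89 3972]
top0 machtop 1031 ((513.9078369140625, 225.03543090820312), (54.62022018432617, 159.50674438476562), 51.05248260498047) z nan [ 127  207   53   52 1031]
top0 handle 199 ((528.38671875, 228.44277954101562), (12.132811546325684, 116.9534683227539), 43.54114532470703) z 0.19179085145005836 [130 215  36  33 199]
top0 plate 841 ((503.73504638671875, -44.46400451660156), (121.13111114501953, 61.16180419921875), 30.397974014282227) z nan [242 222  39  46 841]
top0 lug 53 ((467.9386291503906, -64.2476806640625), (30.518070220947266, 13.882864952087402), 29.16993522644043) z nan [264 252   9  11  53]
top0 mic 1020 ((605.5670776367188, -329.7879638671875), (128.0526123046875, 95.12601470947266), 7.964887619018555) z nan [ 342  184   33   49 1020]
side0 chesttop 3623 ((635.1229248046875, 232.0708770751953), (108.69889831542969, 453.43206787109375), 22.817293167114258) z nan [ 167  246   82   96 3623]
side0 machtop 794 ((536.1024169921875, 188.14828491210938), (110.08222198486328, 223.72283935546875), 12.587956428527832) z nan [240 246  45  38 794]
side0 handle 147 ((571.8687744140625, 102.18621826171875), (0.2673115134239197, 186.95535278320312), 4.272256374359131) z nan [250 236  23  28 147]
side0 plate 363 ((502.2730712890625, -35.34374237060547), (118.21604919433594, 60.58768844604492), 28.732736587524414) z 0.005130444019707747 [274 239  41  16 363]
side0 lug 49 ((459.5049743652344, -72.49732971191406), (63.835411071777344, 22.125167846679688), 71.4068374633789) z 0.025148945512692977 [303 236  10   6  49]
side0 mic 437 ((602.6239624023438, -327.62017822265625), (126.83955383300781, 115.261474609375), 6.73011589050293) z 0.0228095714056592 [267 185  38  16 437]
```

```bash
cat >> h.py <<'E'
from scipy.spatial.transform import Rotation as Ro
def rpy(yaw_m, tilt=0.):  # tool down, jaw (tool y) along machine x at yaw_m; tilt about machine +y
    my=np.array([-np.sin(yaw_m),np.cos(yaw_m),0])
    R=Ro.from_rotvec(my*tilt)*Ro.from_euler('z',yaw_m+np.pi/2)*Ro.from_euler('x',np.pi)
    return R.as_euler('xyz'),R
E
python3 - <<'E'
from h import *
np.set_printoptions(precision=4,suppress=True)
yaw=np.radians(43.5)
e,_=rpy(yaw)
h=np.array([.528,.228,.19])
mx=np.array([np.cos(yaw),np.sin(yaw),0])
for t,th in [(0,0),(0,30),(-15,0),(15,30)]:
    # check reach
    th=np.radians(th); piv=h+mx*.03; piv[2]=0
    p=piv+mx*(.19*np.sin(th)-.03*np.cos(th))+[0,0,.19*np.cos(th)+.03*np.sin(th)]
    e2,R=rpy(yaw,np.radians(t)); print(t,p,manip.ik(p+.019*R.as_matrix()[:,2],e2))
manip.move_ptp([.528,.228,.36],e)
print(manip.current_time(),manip.current_joint_positions())
snap('wrist','w1'); snap('top','t1')
E
```

```text
0 [0.528 0.228 0.19 ] [ 0.3342  0.3585  1.5908  0.      1.1923 -0.425 ]
0 [0.5998 0.2962 0.1795] [ 0.3955  0.4897  1.3907  0.      1.2611 -0.3637]
-15 [0.528 0.228 0.19 ] [ 0.2575  0.2616  1.7807  0.1629  0.8751 -0.5922]
15 [0.5998 0.2962 0.1795] [ 0.4385  0.6166  1.1805 -0.0817  1.5934 -0.3123]
3.125 [ 0.3329  0.2379  1.2858 -0.0003  1.6182 -0.425 ]
```

View pics/w1.png

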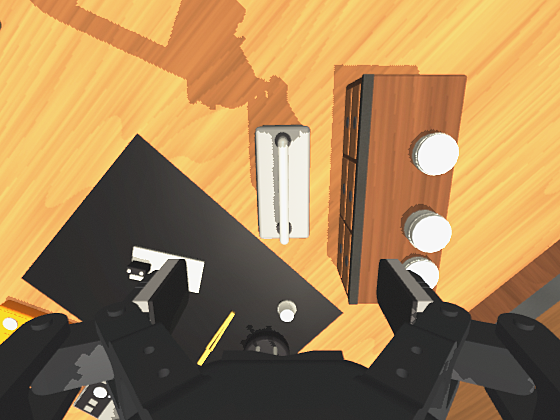

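```bash
python3 - <<'E'
from h import *
np.set_printoptions(precision=4,suppress=True)
im,W=cloud('w1'); Z=W[...,2]
for u,v in [(150,50),(230,300),(100,240),(300,330)]: print('bench',u,v,W[v,u])
def fit(m,name):
    p=W[m]; p=p[np.isfinite(p).all(1)]
    r=cv2.minAreaRect((p[:,:2]*1000).astype(np.float32)); 
    c=p.mean(0); 
    q=p[:,:2]-c[:2]; _,_,vt=np.linalg.svd(q,full_matrices=False)
    print(name,len(p),r,'zmed',np.median(p[:,2]),'mean',c,'pca',np.degrees(np.arctan2(vt[0,1],vt[0,0])))
box=np.zeros(Z.shape,bool); box[100:260,230:325]=1
fit(box&(Z>.14)&(Z<.16),'mtop')
fit(box&(Z>.183)&(Z<.21),'handle')
b2=np.zeros(Z.shape,bool); b2[60:320,340:480]=1; b2[230:,380:]=0
fit(b2&(Z>.1)&(Z<.118),'chesttop')
# chest front top edge: per row
pts=[];
for v in range(85,300,5):
    r=np.where((Z[v,330:400]>.104)&(Z[v,330:400]<.118))[0]
    if len(r): pts.append(W[v,330+r[0]])
pts=np.array(pts); 
q=pts[:,:2]; c=q.mean(0); _,s,vt=np.linalg.svd(q-c); print('edge',c,np.degrees(np.arctan2(vt[0,1],vt[0,0])),s, pts[:,2].mean())
g=im.astype(int); white=(g.min(-1)>150)&(Z<.02); b3=np.zeros(Z.shape,bool); b3[235:300,120:215]=1
fit(b3&white,'plate')
b3[:]=0;b3[250:290,115:165]=1
fit(b3&(Z>.024)&(Z<.04),'lug')
E
```

```text
bench 150 50 [0.2749 0.2167 0.001 ]
bench 230 300 [ 0.6254 -0.0118 -0.0004]
bench 100 240 [ 0.3906 -0.0771 -0.0009]
bench 300 330 [ 0.7605  0.0291 -0.002 ]
mtop 4868 ((530.44921875, 225.65505981445312), (59.6898078918457, 130.08924865722656), 44.7486686706543) zmed 0.14954048666087716 mean [0.5272 0.2295 0.1496] pca -45.59136885382024
handle 1039 ((530.069580078125, 226.28335571289062), (9.942397117614746, 108.63326263427734), 43.739158630371094) zmed 0.19367104858440637 mean [0.5283 0.2284 0.1935] pca -45.61557586553641
chesttop 15344 ((660.0285034179688, 310.86834716796875), (121.37445068359375, 299.5440673828125), 43.42559814453125) zmed 0.10958754148437397 mean [0.6213 0.3344 0.1096] pca -56.49735593534419
edge [0.6103 0.2758] -46.578404525288725 [0.5321 0.0013] 0.10716689809056984
plate 1065 ((505.4537658691406, -41.86254119873047), (123.76112365722656, 63.954952239990234), 29.851837158203125) zmed 0.0056203827453139565 mean [ 0.5041 -0.0296  0.0056] pca 24.23149364929354
lug 197 ((469.9712219238281, -60.13330841064453), (31.925804138183594, 14.222448348999023), 29.2728214263916) zmed 0.03136673907479831 mean [ 0.4697 -0.0584  0.0305] pca 30.309224528043888
```

```bash
cat >> h.py <<'E'
YAW=np.radians(44.4); MX=np.array([np.cos(YAW),np.sin(YAW),0]); MY=np.array([-np.sin(YAW),np.cos(YAW),0]); EZ=np.array([0,0,1.])
C=np.array([.530,.226,0]); PIV=C+.03*MX; T0=np.radians(-13)
def hpose(th,piv=PIV,back=0.,t0=T0):
    th=np.radians(th); e,R=rpy(YAW,t0+th)
    p=piv+MX*(.19*np.sin(th)-.03*np.cos(th))+EZ*(.19*np.cos(th)+.03*np.sin(th))
    return p+(.019-back)*R.as_matrix()[:,2],e
E
python3 - <<'E'
from h import *
np.set_printoptions(precision=3,suppress=True)
manip.move_ptp(*hpose(0,back=.07))
manip.movel(*hpose(0),feed=.12)
print(manip.current_contact_force())
manip.command_gripper(0.0)
print(manip.current_time(),manip.current_finger_gap(),manip.current_contact_force(),manip.current_ft_torque(),manip.current_position()-hpose(0)[0])
snap('side','s2')
E
python3 -c "
import cv2;i=cv2.imread('pics/s2.png')[180:380,140:360];cv2.imwrite('pics/s2c.png',cv2.resize(i,None,fx=3,fy=3))"
```

```text
[ 0.55   0.277 -0.033]
5.225 0.09575043819774248 [-0.587  0.995  1.714] [-0.001  0.083 -0.025] [0. 0. 0.]
```

View pics/s2c.png

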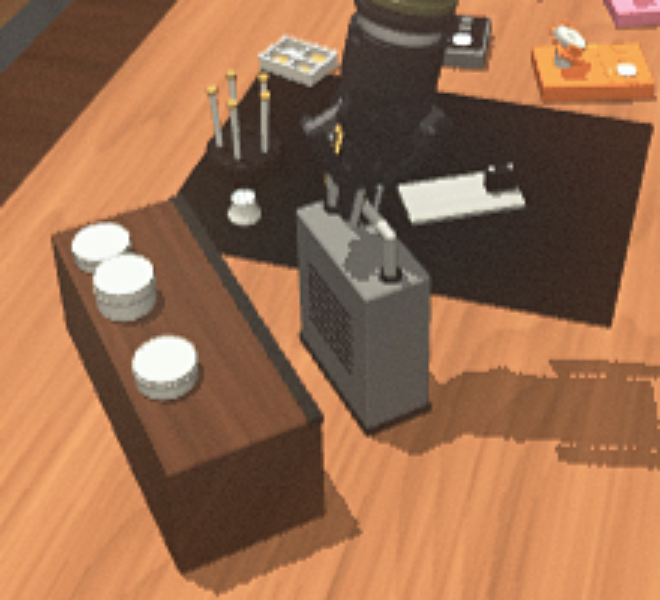

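The gripper holds the handle bar (crop ~(350,205)) and the machine is still upright. Next I tilt it.

```bash
python3 - <<'E'
from h import *
np.set_printoptions(precision=2,suppress=True)
for th in [3,6,9,12,15,18,21,24,26,27,28]:
    p,e=hpose(th); manip.movel(p,e,feed=.06); f=manip.current_contact_force(); print(th,f@MX,f@MY,f[2],manip.current_ft_torque())
print(manip.current_time())
snap('side','s3'); snap('top','t3')
E
python3 -c "
import cv2;i=cv2.imread('pics/s3.png')[180:380,140:360];cv2.imwrite('pics/s3c.png',cv2.resize(i,None,fx=3,fy=3))"
```

```text
3 -1.3887143554298944 -2.2141702425695757 1.6564418831567278 [-0.26 -0.25 -0.11]
6 -0.7587575458447396 -1.8120404889705504 1.4975102698649 [-0.26 -0.3  -0.04]
9 -0.17962560519198026 -2.5738354775496814 2.969630463132706 [-0.15 -0.42  0.04]
12 -0.3712576179282349 -3.922504914706527 3.9343934982860764 [-0.23 -0.45 -0.01]
15 0.5889630239033402 -2.752421318255676 6.323716884274196 [-0.19 -0.41  0.02]
18 0.862359846187787 -2.6849509997134318 8.199768728163757 [-0.08 -0.49  0.06]
21 1.918008405735407 -2.651586141457431 7.8860098801507075 [-0.06 -0.46  0.03]
24 3.8201072902119524 -1.6588284680197904 9.717022104416177 [-0.01 -0.5   0.08]
26 2.826766600400602 -1.8306589909078999 9.915928442965695 [ 0.03 -0.5   0.1 ]
27 3.221186298839785 -2.3898684912828068 9.36960513613882 [ 0.05 -0.54  0.05]
28 3.943455854527158 -2.1074033932379823 9.851289801229477 [ 0.08 -0.53  0.09]
8.425
```

View pics/s3c.png

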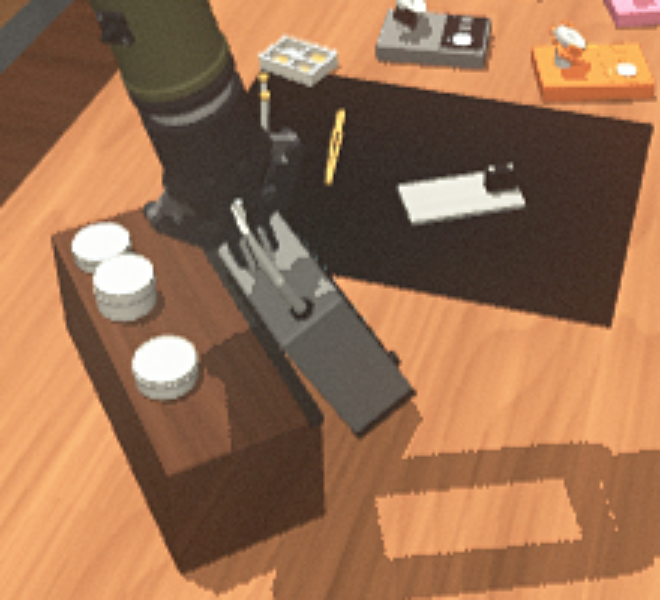

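```bash
python3 - <<'E'
from h import *
np.set_printoptions(precision=2,suppress=True)
f0=None
for th in np.arange(28.4,32.5,.4):
    p,e=hpose(th); manip.movel(p,e,feed=.02); f=manip.current_contact_force(); print(th,f@MX,f@MY,f[2],manip.current_ft_torque())
    if f0 is None: f0=f@MX
    if f@MX<f0-4: break
print(manip.current_time())
open('th.txt','w').write(str(th))
snap('side','s4')
E
python3 -c "
import cv2;i=cv2.imread('pics/s4.png')[180:380,140:360];cv2.imwrite('pics/s4c.png',cv2.resize(i,None,fx=3,fy=3))"
```

```text
28.4 4.5277629652742934 -2.5060982191156285 9.464379172543849 [ 0.05 -0.5   0.07]
28.799999999999997 3.850950986469742 -1.9642317443620159 10.283538688249442 [-0.08 -0.34  0.13]
29.199999999999996 1.7381014226098626 -1.6051122136037215 10.534626012647454 [-0.26 -0.17  0.06]
29.599999999999994 -0.26950494465798236 -1.53676846944307 11.14233359349376 [-0.39 -0.02 -0.03]
9.525
```

View pics/s4c.png

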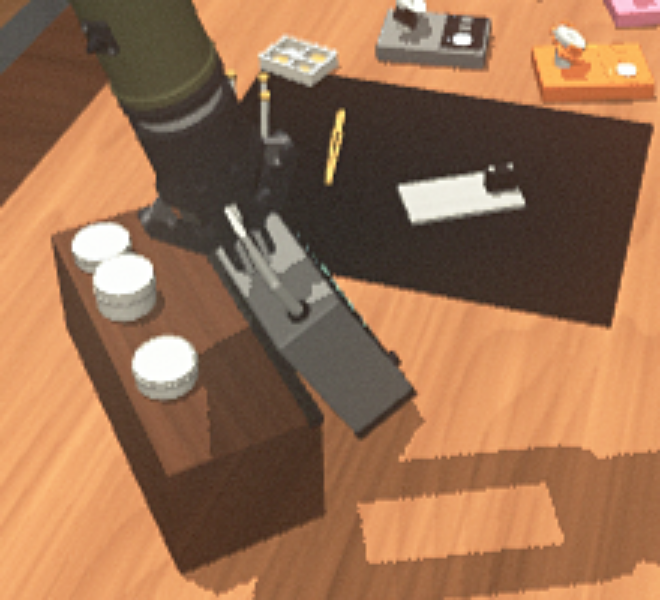

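```bash
python3 - <<'E'
from h import *
np.set_printoptions(precision=3,suppress=True)
th=float(open('th.txt').read())
manip.command_gripper(0.5)
print(manip.current_contact_force())
manip.movel(*hpose(th,back=.08),feed=.12)
print(manip.current_time())
snap('top','t5');snap('side','s5')
E
python3 -c "
import cv2;i=cv2.imread('pics/s5.png')[180:380,140:360];cv2.imwrite('pics/s5c.png',cv2.resize(i,None,fx=3,fy=3))
i=cv2.imread('pics/t5.png')[120:300,60:300];cv2.imwrite('pics/t5c.png',cv2.resize(i,None,fx=3,fy=3))"
```

```text
[ 0.538  0.435 -0.105]
10.8167
```

View pics/s5c.png

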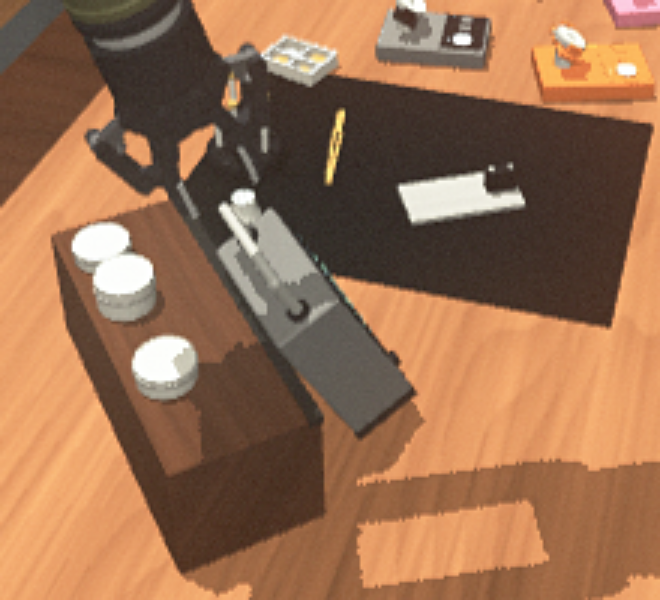

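```bash
cat >> h.py <<'E'
def down(yaw): # jaw along plate y, tool x along plate x
    return Ro.from_matrix((Ro.from_euler('z',yaw)*Ro.from_euler('x',np.pi)).as_matrix()).as_euler('xyz')
E
python3 - <<'E'
from h import *
np.set_printoptions(precision=3,suppress=True)
y=np.radians(29.7)
for q,yy in [([.469,-.062,.009],y),([.5,.1,.009],YAW)]: print(manip.ik(q,down(yy)))
manip.move_ptp([.465,-.063,.16],down(y))
print(manip.current_time())
snap('wrist','w6')
E
```

```text
[-0.221  0.464  1.985 -0.     0.693  0.832]
[ 0.115  0.495  1.905 -0.     0.742  0.91 ]
12.4333
```

View pics/w6.png

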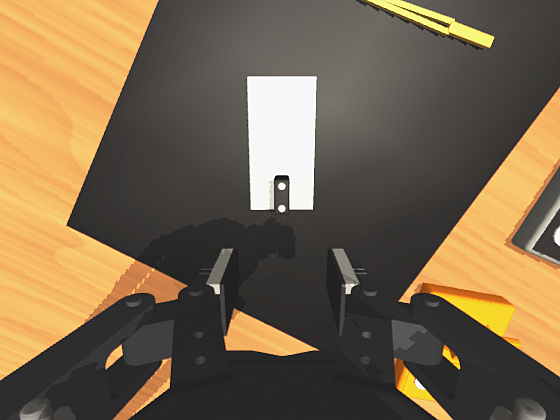

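```bash
python3 - <<'E'
from h import *
np.set_printoptions(precision=4,suppress=True)
im,W=cloud('w6'); Z=W[...,2]
g=im.astype(int)
def fit(m,name):
    p=W[m]; p=p[np.isfinite(p).all(1)]
    r=cv2.minAreaRect((p[:,:2]*1000).astype(np.float32)); print(name,len(p),r,np.median(p[:,2]),p.mean(0))
b=np.zeros(Z.shape,bool); b[65:222,235:330]=1
fit(b&(g.min(-1)>150)&(Z<.015)&(Z>.003),'plate')
fit(b&(Z>.027)&(Z<.036),'lugtop')
print(W[40,150],W[120,280])
E
```

```text
plate 8086 ((505.68609619140625, -40.36778259277344), (120.1771240234375, 60.161338806152344), 29.86440086364746) 0.0056919608611357975 [ 0.5113 -0.0371  0.0057]
lugtop 566 ((469.4173278808594, -61.027259826660156), (32.01273727416992, 13.40374755859375), 29.752471923828125) 0.03158668529818351 [ 0.47   -0.0607  0.0315]
[0.5275 0.1029 0.0005] [ 0.5255 -0.0273  0.0059]
```

```bash
python3 - <<'E'
from h import *
np.set_printoptions(precision=3,suppress=True)
y=np.radians(29.8)
manip.command_gripper(.6)
manip.movel([.4693,-.0612,.04],down(y),feed=.15)
print(manip.movel([.4693,-.0612,.0095],feed=.06,until_force=6))
manip.command_gripper(0)
print(manip.current_finger_gap(),manip.current_contact_force())
manip.movel([.4693,-.0612,.05],feed=.1)
print(manip.current_contact_force())
s=PIV-.180*MX
manip.movel([s[0],s[1],.05],down(YAW),feed=.15)
print(manip.current_time(),manip.current_position(),s)
for n in ['wrist','side','top']: snap(n,n[0]+'7')
E
python3 -c "
import cv2;i=cv2.imread('pics/s7.png')[180:380,140:360];cv2.imwrite('pics/s7c.png',cv2.resize(i,None,fx=3,fy=3))"
```

```text
False
0.15230039889373045 [-0.127  0.034  4.206]
[ 0.164  0.39  -1.685]
16.725 [0.423 0.121 0.05 ] [0.423 0.121 0.   ]
```

View pics/w7.png

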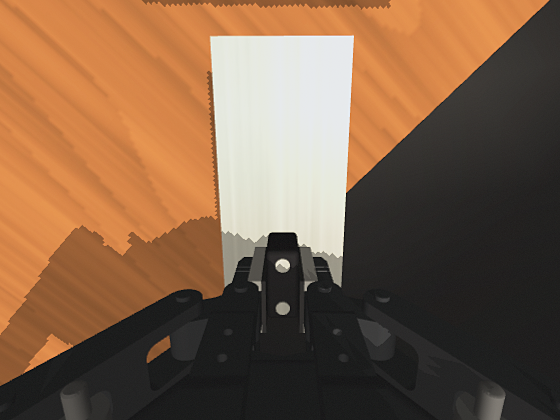

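View pics/s7c.png

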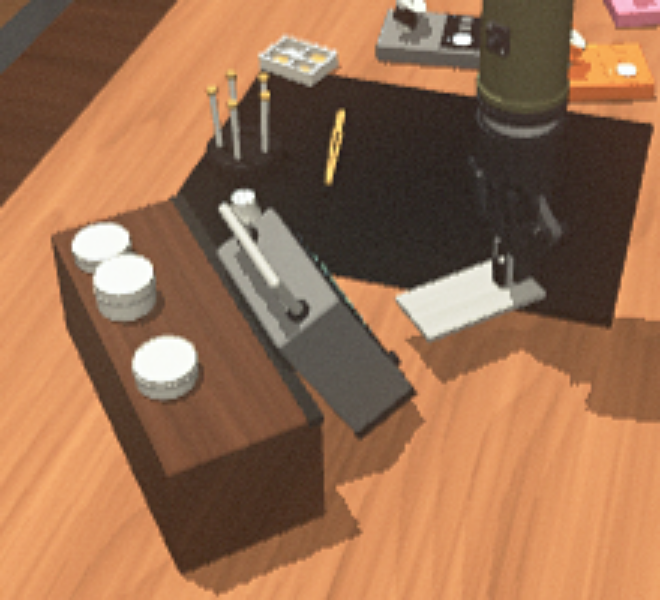

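```bash
python3 - <<'E'
from h import *
np.set_printoptions(precision=4,suppress=True)
from scipy.spatial import ConvexHull
for n in ['s7','t5','t7']:
    im,W=cloud(n); L=np.stack([(W-C)@MX,(W-C)@MY,W[...,2]],-1)
    m=(abs(L[...,0])<.15)&(abs(L[...,1])<.1)&(L[...,2]>.012)&np.isfinite(L).all(-1)
    th=np.radians(29.5); # machine-frame coords assuming lean th about pivot
    a=L[...,0]-.03; z=L[...,2]
    bx=a*np.cos(th)-z*np.sin(th)+.03; bz=a*np.sin(th)+z*np.cos(th)
    g=im.astype(int)
    side=m&(abs(L[...,1]-.065)<.006)&(abs(bx)<.045)&(bz<.16)
    if side.sum()>50:
        P=np.c_[bx[side],bz[side]]; r=cv2.minAreaRect((P*1000).astype(np.float32)); print(n,'side',side.sum(),r, np.percentile(P,[1,99],axis=0), L[side][:,1].mean())
    for nm,s in [('front',m&(abs(bx+.03)<.006)&(bz>.02)&(bz<.14)),('top',m&(abs(bz-.15)<.006)&(abs(bx)<.035))]:
        if s.sum()<50: continue
        p=L[s]; c=p.mean(0); nn=np.linalg.svd(p-c,full_matrices=False)[2][2]; 
        print(n,nm,s.sum(),'normal',nn,'yoff deg',np.degrees(np.arctan2(nn[1],nn[0])),'tilt',np.degrees(np.arctan2(nn[2],np.hypot(nn[0],nn[1]))),'bx',bx[s].mean(),'bz',bz[s].mean(),'y range',np.percentile(p[:,1],[1,99]))
    s=m&(abs(bz-.19)<.01)&(abs(bx)<.015)
    if s.sum()>20: print(n,'handle',s.sum(),L[s].mean(0),bx[s].mean(),bz[s].mean())
E
```

```text
s7 side 1125 ((9.541128158569336, 79.95657348632812), (74.54149627685547, 157.39483642578125), 1.95647394657135) [[-0.0275  0.0042]
 [ 0.0377  0.1535]] 0.06522005760428677
s7 front 138 normal [ 0.8762 -0.0423 -0.48  ] yoff deg -2.763581506745803 tilt -28.687610543649754 bx -0.028237962036500957 bz 0.098326078338196 y range [-0.0502  0.0673]
s7 top 871 normal [0.4617 0.005  0.887 ] yoff deg 0.6167030035828931 tilt 62.50296977837773 bx 0.00016397710041511084 bz 0.1511347699917083 y range [-0.0603  0.0665]
s7 handle 160 [0.0985 0.0095 0.1844] -0.001207062312167671 0.19424097946121371
t5 side 80 ((-19.662660598754883, 87.7667465209961), (154.9406280517578, 71.08547973632812), 62.185909271240234) [[-0.0298  0.004 ]
 [ 0.0444  0.1532]] 0.061668759584159405
t5 front 1559 normal [-0.8916  0.0081  0.4527] yoff deg 179.47767433749925 tilt 26.917594033049742 bx -0.029728635948118445 bz 0.08455662038464916 y range [-0.0654  0.0609]
t5 top 860 normal [-0.4388  0.007  -0.8985] yoff deg 179.08338558723486 tilt -63.96799866891859 bx -0.006571793935037437 bz 0.15072300554512713 y range [-0.0663  0.0604]
t5 handle 212 [ 0.0943 -0.0026  0.1851] -0.005123139402498221 0.19274742009566026
t7 side 79 ((7.883319854736328, 77.11392974853516), (74.685791015625, 151.2993927001953), 0.386146605014801) [[-0.0295  0.0047]
 [ 0.0448  0.1523]] 0.06216272796902559
t7 front 1561 normal [-0.892   0.0087  0.452 ] yoff deg 179.44283520969208 tilt 26.869500531606725 bx -0.029780279124500913 bz 0.08500682462123572 y range [-0.0655  0.0608]
t7 top 860 normal [-0.4448  0.0038 -0.8956] yoff deg 179.51035848495707 tilt -63.589542134637384 bx -0.006401168868723121 bz 0.15079864910007607 y range [-0.0662  0.0605]
t7 handle 212 [ 0.0943 -0.0026  0.1852] -0.00524720694888494 0.19287045982154727
```

```bash
python3 - <<'E'
from h import *
np.set_printoptions(precision=3,suppress=True)
s=PIV-.180*MX; t=PIV-.142*MX
print(manip.movel([s[0],s[1],.0098],feed=.06,until_force=5),manip.current_position(),manip.current_contact_force())
z=manip.current_position()[2]
print(manip.movel([t[0],t[1],z],feed=.04,until_force=8),manip.current_position(),manip.current_contact_force())
manip.movel([t[0],t[1],.0095],feed=.02)
print(manip.current_time(),manip.current_contact_force())
for n in ['wrist','side','top']: snap(n,n[0]+'8')
E
python3 -c "
import cv2;i=cv2.imread('pics/s8.png')[180:380,140:360];cv2.imwrite('pics/s8c.png',cv2.resize(i,None,fx=3,fy=3))"
```

```text
True [0.422 0.121 0.01 ] [ 0.81  -0.26   5.457]
True [0.422 0.121 0.01 ] [-0.957 -0.572  3.668]
19.9333 [-7.807 -7.044 15.837]
```

View pics/w8.png

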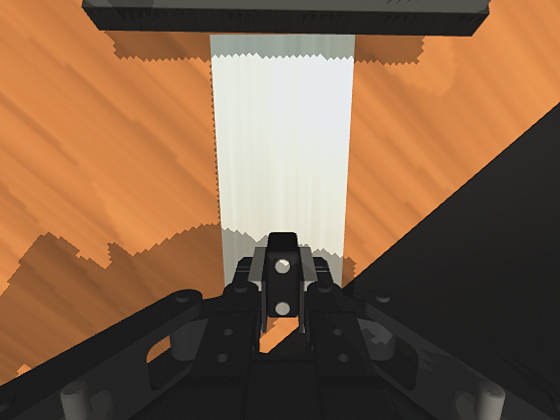

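View pics/s8c.png

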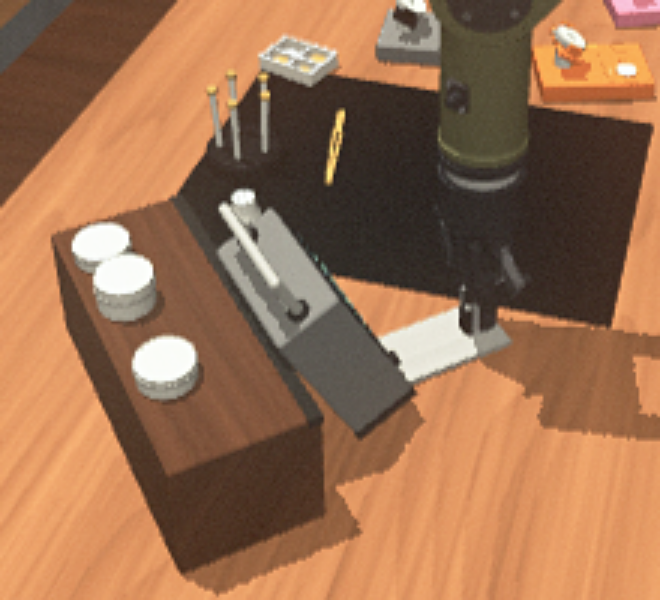

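```bash
python3 - <<'E'
from h import *
np.set_printoptions(precision=4,suppress=True)
im,W=cloud('w8'); L=np.stack([(W-PIV)@MX,(W-PIV)@MY,W[...,2]],-1)
pts=[]
for u in range(100,465,6):
    c=L[:60,u,2]; r=np.where(c>.02)[0]
    if len(r): pts.append(L[r[-1],u])
pts=np.array(pts); print(pts[::10])
p=np.polyfit(pts[:,1],pts[:,0],1); print('edge yaw off deg',-np.degrees(np.arctan(p[0])),'x at y=0',p[1])
m=L[:50,:,2]>.02; print('y range',np.nanpercentile(L[:50][m][:,1],[.5,99.5]), 'z',np.nanmin(L[:50][m][:,2]))
# plate edges
for v in (80,120,160,200):
    r=np.where((im[v].min(-1)>100)&(abs(L[v,:,2]-.006)<.004)&(np.arange(560)>200)&(np.arange(560)<365))[0]; print(v,L[v,r[0]],L[v,r[-1]])
E
```

```text
[[-0.0471  0.0648  0.0271]
 [-0.0475  0.0434  0.0278]
 [-0.0477  0.0225  0.0272]
 [-0.048   0.0015  0.0271]
 [-0.0481 -0.0197  0.0264]
 [-0.0486 -0.0407  0.0273]
 [-0.0486 -0.0623  0.026 ]]
edge yaw off deg -0.7221931531842986 x at y=0 -0.04794144112382349
y range [-0.065   0.0643] z 0.025785172709418797
80 [-0.0613  0.0302  0.0068] [-0.0611 -0.029   0.006 ]
120 [-0.0776  0.0305  0.0059] [-0.0775 -0.0294  0.0051]
160 [-0.0953  0.0302  0.0056] [-0.0951 -0.029   0.0056]
200 [-0.1145  0.0304  0.0048] [-0.114  -0.0291  0.0058]
```

```bash
python3 - <<'E'
from h import *
np.set_printoptions(precision=4,suppress=True)
def plane(p,it=8,tol=.003):
    q=p
    for _ in range(it):
        c=q.mean(0); n=np.linalg.svd(q-c,full_matrices=False)[2][2]; q=p[abs((p-c)@n)<tol]
    return c,n,len(q)
for n in ['t7','s7','s8','t8']:
    im,W=cloud(n); L=np.stack([(W-PIV)@MX,(W-PIV)@MY,W[...,2]],-1)
    th=np.radians(28.5); a,z=L[...,0],L[...,2]; bx=a*np.cos(th)-z*np.sin(th); bz=a*np.sin(th)+z*np.cos(th)
    m=np.isfinite(L).all(-1)&(abs(L[...,1])<.062)
    for nm,s,nom in [('front',m&(abs(bx+.06)<.012)&(bz>.02)&(bz<.142),0),('top',m&(abs(bz-.15)<.01)&(bx>-.055)&(bx<-.004),1)]:
        if s.sum()<80: continue
        c,nn,k=plane(L[s])
        if nn[2]<0: nn=-nn
        h=np.hypot(nn[0],nn[1]); t=np.degrees(np.arctan2(nn[2],h)) if nm=='front' else np.degrees(np.arctan2(nn[0],nn[2]))
        print(n,nm,k,'tilt',t,'yaw',np.degrees(np.arctan2(-nn[1],-nn[0])) if nm=='front' else 0,'c',c)
        if nm=='front':
            # front plane distance from PIV: pivot s solves  front plane is 60mm from pivot along -bx
            # (x,z)=(s,0): (s-c)·n_out = -.06
            o=np.array([nn[0],nn[2]])/np.hypot(nn[0],nn[2]); 
            s_=( -.06 + c[0]*o[0]+c[2]*o[1])/o[0]; print('   pivot shift',s_)
    k=m&(bz>.183)&(bz<.2)&(abs(bx+.03)<.015); print(n,'handle',L[k].mean(0))
    e=(L[...,0]>.068)&(L[...,0]<.10)&(abs(L[...,1])<.14)&(abs(z-.11)<.006); print(n,'chest top z',np.median(z[e]))
E
```

```text
t7 front 1420 tilt 26.379137237728905 yaw -1.0070350562853092 c [-0.0106 -0.0005  0.1028]
   pivot shift 0.005431287208037119
t7 top 606 tilt 27.835594798439946 yaw 0 c [0.0448 0.0003 0.1484]
t7 handle [ 0.0644 -0.0027  0.1854]
t7 chest top z 0.11004949164498479
s7 front 116 tilt 28.219833573440138 yaw -1.3762788199233758 c [-0.0016  0.0215  0.1173]
   pivot shift 0.0035560284353285797
s7 top 603 tilt 27.18400046958779 yaw 0 c [0.0457 0.0045 0.1482]
s7 handle [0.0687 0.0081 0.1848]
s7 chest top z 0.10968080136423475
s8 front 113 tilt 28.270873661256452 yaw -1.3902524594534114 c [-0.0008  0.021   0.1187]
   pivot shift 0.0034738459553833134
s8 top 614 tilt 27.315208873193267 yaw 0 c [0.0455 0.0043 0.1481]
s8 handle [0.0686 0.0084 0.1847]
s8 chest top z 0.1097122070463395
t8 front 1260 tilt 26.640892864694347 yaw -0.8911454525154848 c [-0.0083 -0.0063  0.1076]
   pivot shift 0.00487933438113371
t8 top 610 tilt 27.49544855289399 yaw 0 c [0.0453 0.0011 0.148 ]
t8 handle [ 0.0645 -0.0036  0.1852]
t8 chest top z 0.11001743545639064
```

```bash
cat >> h.py <<'E'
PIV=PIV+.004*MX-.0005*MY; YAW=np.radians(43.5); MX=np.array([np.cos(YAW),np.sin(YAW),0]); MY=np.array([-np.sin(YAW),np.cos(YAW),0])
E
python3 - <<'E'
from h import *
np.set_printoptions(precision=3,suppress=True)
t=PIV-.142*MX; p=manip.current_position()
manip.movel([p[0],p[1],.0105],feed=.02); print(manip.current_contact_force())
manip.movel([t[0],t[1],.0105],down(YAW),feed=.02); print(manip.current_contact_force())
manip.movel([t[0],t[1],.0097],feed=.02); print(manip.current_contact_force())
manip.command_gripper(.5); print(manip.current_contact_force())
manip.movel([t[0],t[1],.08],feed=.12)
manip.movel([t[0],t[1],.13]-.03*MX,feed=.12)
print(manip.current_time())
for n in ['wrist','side']: snap(n,n[0]+'9')
E
```

```text
[-1.08  -1.775  1.936]
[-0.031  0.125 -2.582]
[-0.666  0.609  2.801]
[-0.472  0.417 -0.54 ]
22.9833
```

View pics/w9.png

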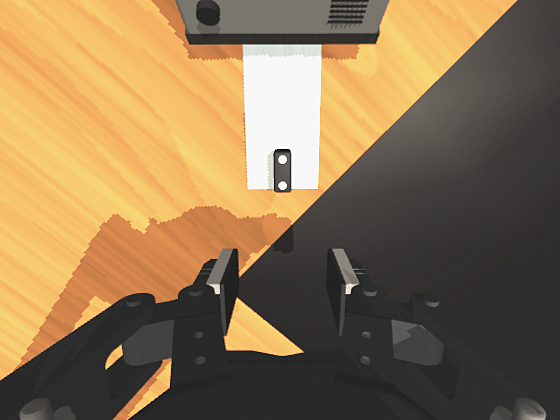

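```bash
python3 - <<'E'
from h import *
np.set_printoptions(precision=4,suppress=True)
im,W=cloud('w9'); L=np.stack([(W-PIV)@MX,(W-PIV)@MY,W[...,2]],-1)
pts=[]
for u in range(196,375,4):
    r=np.where(L[:70,u,2]>.018)[0]
    if len(r): pts.append(L[r[-1],u])
pts=np.array(pts); p=np.polyfit(pts[:,1],pts[:,0],1); print('edge yaw off',-np.degrees(np.arctan(p[0])),'x',p[1],'z',np.median(pts[:,2]))
m=L[:50,:,2]>.02; print('y',np.nanpercentile(L[:50][m][:,1],[.5,99.5]))
b=np.zeros(im.shape[:2],bool); b[100:200,235:330]=1
s=b&(im.min(-1)>150)&(abs(L[...,2]-.006)<.004); q=L[s]
print('plate rear x',np.percentile(q[:,0],.5))
for v in (60,100,140):
    r=np.where((im[v].min(-1)>120)&(abs(L[v,:,2]-.006)<.004)&(np.arange(560)>238)&(np.arange(560)<326))[0]; print(v,L[v,r[0]],L[v,r[-1]])
s=b&(abs(L[...,2]-.031)<.005); print('lug',cv2.minAreaRect((L[s][:,:2]*1000).astype(np.float32)))
E
```

```text
edge yaw off -0.04237126605058319 x -0.05215945172315648 z 0.027534750319215706
y [-0.0642  0.0633]
plate rear x -0.15935576781830144
60 [-0.0588  0.0289  0.0061] [-0.0587 -0.0297  0.0055]
100 [-0.0879  0.0291  0.0056] [-0.0879 -0.0299  0.0055]
140 [-0.1191  0.0292  0.0065] [-0.1191 -0.0299  0.0067]
lug ((-141.6068115234375, -0.731391429901123), (31.592472076416016, 13.257855415344238), 0.2641623616218567)
```

```bash
python3 - <<'E'
from h import *
np.set_printoptions(precision=3,suppress=True)
p=manip.current_position()
manip.movel([p[0],p[1],.28],feed=.2)
manip.command_gripper(.6)
manip.move_ptp(*hpose(28,back=.09))
print(manip.current_time())
snap('wrist','w10')
print(manip.movel(*hpose(28,back=0),feed=.08,until_force=8))
print(manip.current_time(),manip.current_contact_force())
snap('side','s10')
E
python3 -c "
import cv2;i=cv2.imread('pics/s10.png')[180:380,140:360];cv2.imwrite('pics/s10c.png',cv2.resize(i,None,fx=3,fy=3))"
```

```text
25.45
False
26.775 [ 0.919 -0.15   0.494]
```

View pics/s10c.png

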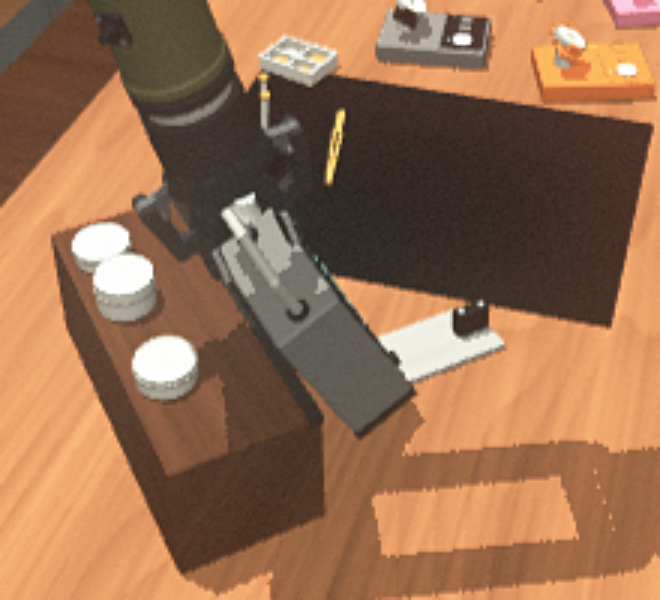

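View pics/w10.png

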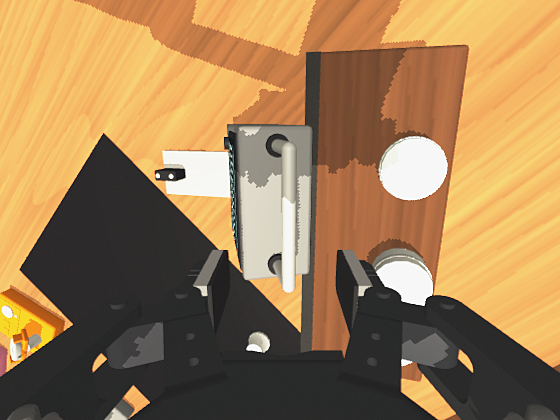

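```bash
python3 - <<'E'
from h import *
np.set_printoptions(precision=2,suppress=True)
manip.command_gripper(0)
f=manip.current_contact_force(); print(manip.current_finger_gap(),f@MX,f@MY,f[2],manip.current_ft_torque()@MY)
for th in [27,25,22,19,16,13,11.5,10.5]:
    manip.movel(*hpose(th),feed=.05); f=manip.current_contact_force(); print(th,f@MX,f@MY,f[2],manip.current_ft_torque()@MY)
print(manip.current_time())
snap('side','s11');snap('top','t11')
E
python3 -c "
import cv2;i=cv2.imread('pics/s11.png')[180:380,140:360];cv2.imwrite('pics/s11c.png',cv2.resize(i,None,fx=3,fy=3))"
```

```text
0.09399748853612076 0.9165165508999567 0.24396751922393942 1.8269017012075235 -0.19389471003094416
27 0.13720637415639386 -0.5892839681347299 1.9819836615328006 -0.1129322675653734
25 0.7787841995262855 -0.7414818817023402 1.5822133773201768 -0.1145058926914125
22 0.5894211707956201 0.07937520896748573 -0.031438537242327924 -0.0623329712845738
19 -0.3014474008222609 -0.45244640756313953 -1.807094455675979 0.04088353624471067
16 -0.6496635293797971 -0.6474476626521758 -3.8629695077655533 0.14920179319770788
13 -1.5100572593587565 -0.3776145620010491 -5.753569951667257 0.17594742664864252
11.5 0.08550845825255772 -0.33596868806603897 -6.348116285996657 -0.02464980021439537
10.5 0.031275268885602586 0.2183955126626549 -7.58326844688039 0.017691090877099958
29.65
```

View pics/s11c.png

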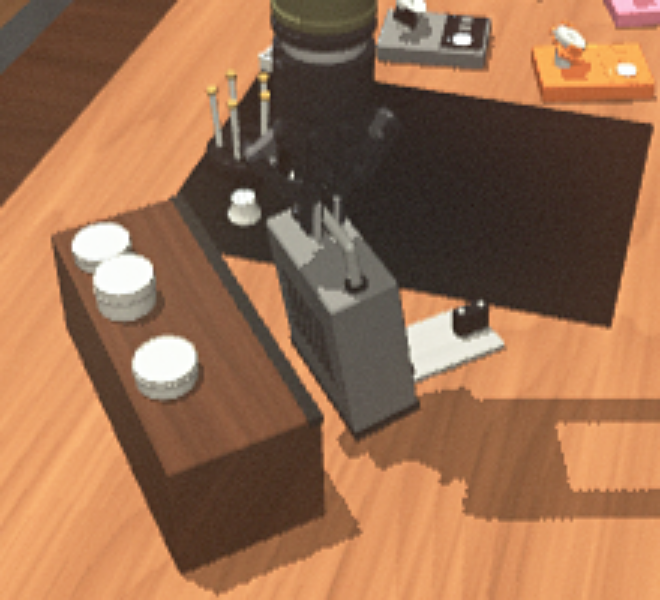

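```bash
python3 - <<'E'
from h import *
np.set_printoptions(precision=2,suppress=True)
dz=0; th=10.5
def st(): 
    f=manip.current_contact_force(); print(round(th,2),round(dz*1000,2),f@MX,f@MY,f[2],manip.current_ft_torque()@MY); return f[2]
def go(): manip.movel(*hpose(th,piv=PIV+[0,0,dz]),feed=.02); return st()
while go()<-4 and dz>-.004: dz-=.0004
for th in [10,9.5,9,8.7,8.4]:
    f=go()
    k=0
    while f<-5 and k<4: dz-=.0003; f=go(); k+=1
print(manip.current_time()); open('th.txt','w').write(f'{th} {dz}')
snap('side','s12');snap('top','t12')
E
python3 -c "
import cv2;i=cv2.imread('pics/s12.png')[180:380,140:360];cv2.imwrite('pics/s12c.png',cv2.resize(i,None,fx=3,fy=3))"
```

```text
10.5 0 0.38600212318469973 -0.10020501483845028 -6.903659257771936 -0.006692083734302058
10.5 -0.4 -0.22731981806922666 0.7856582800906147 -8.087738430206091 -0.009617777484349466
10.5 -0.8 0.3833741662109538 -0.3278710009707329 -6.993022072918932 -0.069515426732412
10.5 -1.2 -0.345314909656316 -0.5063231831607554 -6.756415236501704 -0.05871463433779162
10.5 -1.6 -0.5956452249999648 1.01146269539489 -4.054403817647285 -0.0410000229114552
10.5 -2.0 -0.327297579437691 0.9000305199651403 0.5792737023322885 0.0024391132372014574
10 -2.0 0.7675128701295827 0.5939468945397907 0.7535021765758014 -0.15078706509490963
9.5 -2.0 1.3217744715394182 -0.08468800236309983 2.3649461247719072 -0.36748130923050765
9 -2.0 2.5966679931118906 0.12941866253147072 4.057843998659578 -0.5584111446444459
8.7 -2.0 1.6974138423704355 0.6045509532549148 5.812836424428158 -0.522634970178297
8.4 -2.0 2.270904722649398 0.5297856877167615 6.48705632420309 -0.588114604753608
32.6
```

View pics/s12c.png

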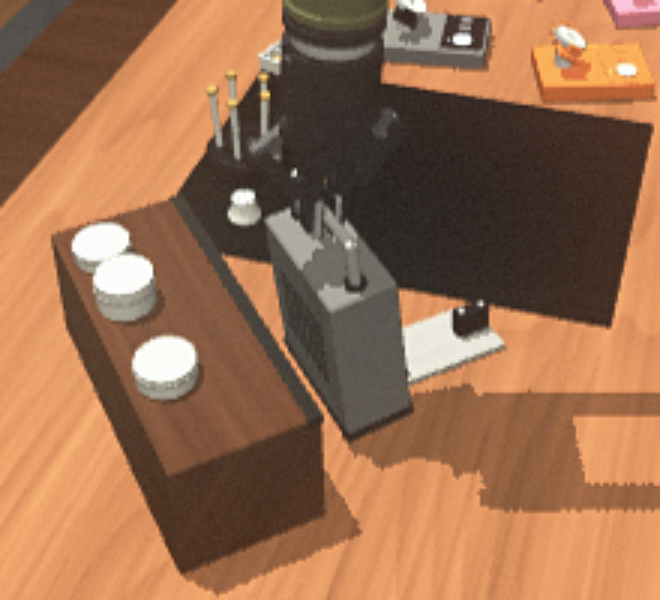

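```bash
cat > mm.py <<'E'
from h import *
np.set_printoptions(precision=4,suppress=True)
def plane(p,it=8,tol=.003):
    q=p
    for _ in range(it):
        c=q.mean(0); n=np.linalg.svd(q-c,full_matrices=False)[2][2]; q=p[abs((p-c)@n)<tol]
    return c,n,len(q)
def meas(n,tg):
    im,W=cloud(n); L=np.stack([(W-PIV)@MX,(W-PIV)@MY,W[...,2]],-1)
    th=np.radians(tg); a,z=L[...,0],L[...,2]; bx=a*np.cos(th)-z*np.sin(th); bz=a*np.sin(th)+z*np.cos(th)
    m=np.isfinite(L).all(-1)&(abs(L[...,1])<.06)
    for nm,s in [('front',m&(abs(bx+.06)<.012)&(bz>.025)&(bz<.142)),('top',m&(abs(bz-.15)<.01)&(bx>-.055)&(bx<-.004)),('side',np.isfinite(L).all(-1)&(abs(L[...,1]-.065)<.008)&(bx>-.055)&(bx<-.005)&(bz>.02)&(bz<.14))]:
        if s.sum()<80: continue
        c,nn,k=plane(L[s])
        if nm=='side': print(n,nm,k,c,'yaw',np.degrees(np.arctan2(-nn[0]/nn[1],1))); continue
        if nn[2]<0: nn=-nn
        h=np.hypot(nn[0],nn[1]); t=np.degrees(np.arctan2(nn[2],h)) if nm=='front' else np.degrees(np.arctan2(nn[0],nn[2]))
        print(n,nm,k,'tilt',t,'yaw',np.degrees(np.arctan2(-nn[1],-nn[0])) if nm=='front' else 0,'c',c,'y',np.percentile(L[s][:,1],[1,99]))
        if nm=='front':
            o=np.array([nn[0],nn[2]])/np.hypot(nn[0],nn[2]); 
            print('   pivot shift',( -.06 + c[0]*o[0]+c[2]*o[1])/o[0])
E
python3 - <<'E'
from mm import *
for n in ['s12','t12','t11']: meas(n,9.)
E
python3 -c "
import cv2;i=cv2.imread('pics/t12.png')[120:300,60:300];cv2.imwrite('pics/t12c.png',cv2.resize(i,None,fx=3,fy=3))"
```

```text
s12 top 432 tilt 5.000039872662032 yaw 0 c [-0.0008  0.012   0.1525] y [-0.058   0.0594]
s12 side 619 [-0.0147  0.0657  0.0873] yaw 0.7334249341949024
t12 front 667 tilt 4.713866981530792 yaw -0.1462571623072802 c [-0.0418 -0.0011  0.0961] y [-0.0588  0.0585]
   pivot shift 0.010513018563158612
t12 top 387 tilt 4.688231682379327 yaw 0 c [-0.0135 -0.0106  0.1539] y [-0.0595  0.0587]
t11 front 767 tilt 7.085368839298571 yaw -0.08775558099432597 c [-0.0437 -0.0004  0.0988] y [-0.0592  0.0586]
   pivot shift 0.004480165859917249
t11 top 411 tilt 7.367764713654813 yaw 0 c [-0.0129 -0.0092  0.1547] y [-0.0593  0.0585]
```

View pics/t12c.png

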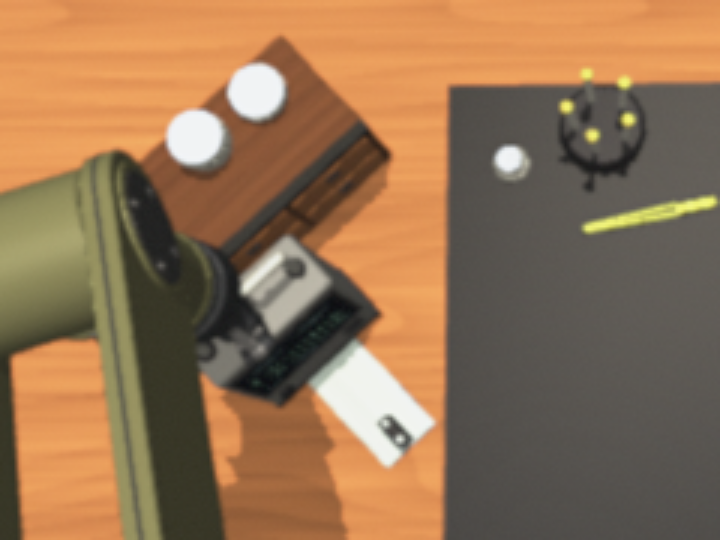

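```bash
python3 - <<'E'
from mm import *
for n in ['t0' if 0 else 'top0','s2','side0']: meas(n,0.)
# plate lug now
im,W=cloud('t12'); L=np.stack([(W-PIV)@MX,(W-PIV)@MY,W[...,2]],-1)
for n in ['t11','t12','s10','s11','s12']:
    im,W=cloud(n); L=np.stack([(W-PIV)@MX,(W-PIV)@MY,W[...,2]],-1)
    s=(abs(L[...,0]+.142)<.04)&(abs(L[...,1])<.03)&(abs(L[...,2]-.03)<.009); print(n,s.sum(),'lug',np.median(L[s],0))
E
```

```text
top0 front 464 tilt 0.4139339694744199 yaw -179.1596617431358 c [-0.0656 -0.0003  0.093 ] y [-0.0581  0.0586]
   pivot shift -0.1249300443726409
top0 top 627 tilt 1.066589189948496 yaw 0 c [-0.0322 -0.0015  0.1501] y [-0.0594  0.0589]
s2 top 472 tilt 0.14733892990492478 yaw 0 c [-0.0239  0.0077  0.1496] y [-0.0575  0.059 ]
s2 side 656 [-0.0299  0.0663  0.0818] yaw 0.23081537258609786
side0 top 541 tilt -0.14890556816749353 yaw 0 c [-0.026   0.0037  0.1495] y [-0.0575  0.0596]
side0 side 654 [-0.0298  0.0662  0.082 ] yaw 0.5637249732472067
t11 67 lug [-0.1431 -0.0026  0.0322]
t12 67 lug [-0.1434 -0.0028  0.0317]
s10 70 lug [-0.139   0.0061  0.0306]
s11 74 lug [-0.1381  0.006   0.0301]
s12 73 lug [-0.1384  0.006   0.0298]
```

```bash
python3 - <<'E'
from mm import *
t1=T0+np.radians(3.6)
def st(k):
    f=manip.current_contact_force(); print(k,f@MX,f@MY,f[2],manip.current_ft_torque()@MY)
p=manip.current_position(); manip.movel(p+[0,0,.007],feed=.03); st('lift')
manip.movel(*hpose(9,piv=PIV+[0,0,.006],t0=t1),feed=.02); st('rot')
print(manip.current_time())
snap('top','t13');snap('side','s13')
meas('t13',9.);meas('s13',9.)
E
python3 -c "
import cv2;i=cv2.imread('pics/s13.png')[180:380,140:360];cv2.imwrite('pics/s13c.png',cv2.resize(i,None,fx=3,fy=3))"
```

```text
lift -0.5952304329689619 -0.5389337407616047 -7.618349223037801 0.009563768839515676
rot 0.23529173896152206 -0.4899117627583654 -8.128576730445923 -0.1773808779725581
33.3833
t13 front 776 tilt 8.222466356229004 yaw -0.06690280341393917 c [-0.0484 -0.0007  0.0982] y [-0.0585  0.0582]
   pivot shift -0.0019411220521771448
t13 top 394 tilt 8.36776257635331 yaw 0 c [-0.0119 -0.0089  0.1599] y [-0.0594  0.0589]
s13 top 453 tilt 7.893800323586012 yaw 0 c [0.0004 0.0118 0.1578] y [-0.0577  0.0591]
s13 side 659 [-0.0164  0.0661  0.0859] yaw 0.05215424516166923
```

View pics/s13c.png

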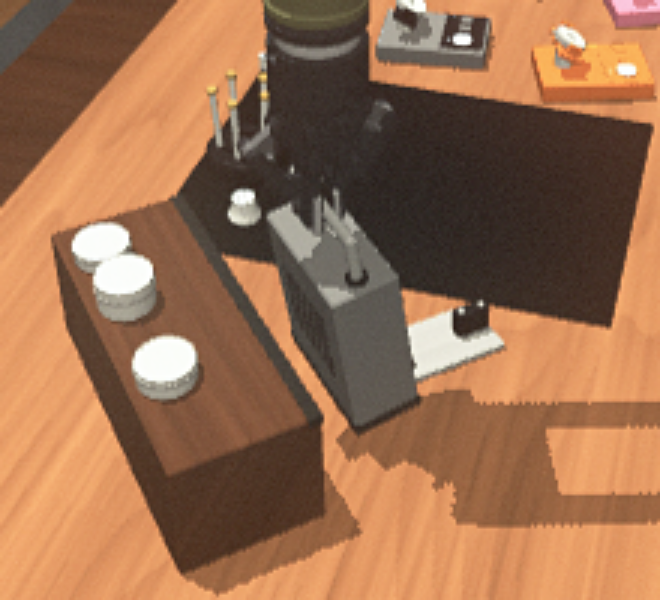

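```bash
python3 - <<'E'
from mm import *
t1=T0+np.radians(3.6)
z=.006
while z>-.006:
    z-=.0005
    manip.movel(*hpose(9,piv=PIV+[0,0,z],t0=t1),feed=.02)
    f=manip.current_contact_force(); print(round(z*1e3,1),f@MX,f@MY,f[2],manip.current_ft_torque()@MY)
    if f[2]>-.5: break
print(manip.current_time())
snap('top','t14');snap('side','s14')
meas('t14',9.);meas('s14',9.)
E
```

```text
5.5 0.11627110476574354 -0.4532311954368069 -8.02020460055564 -0.10091540106736875
5.0 -0.23999564463805512 0.13807452005756446 -7.342711514182622 -0.08862111799431321
4.5 -0.21083491480981623 0.4465503964355439 -8.107238165739712 -0.11237391500120139
4.0 -0.33146719089724985 -0.7507769665328211 -6.793830922983343 -0.1422769273591359
3.5 0.16428607596943892 1.055804779907342 -7.30616919941617 -0.08927211722067348
3.0 -0.6305887758389027 0.29788361388943385 -7.534836908665948 -0.07520110645488615
2.5 -0.21763546685169885 0.7016821995329415 -8.50302944087134 -0.15508501854963477
2.0 0.5401765156334869 0.38090089401507554 -7.646414099579355 -0.12579877817343382
1.5 -0.2871292106869742 -0.24711868167253856 -7.537895326753641 -0.11481601575405365
1.0 -0.9185228820974249 -0.04826562649782889 -7.446548699003672 -0.11906489712347174
0.5 -0.3386158015279714 -0.8361846503916988 -7.575376048070141 -0.07028582821395543
-0.0 -0.4342289826403034 0.6735727102999183 -7.177039457715659 -0.11108280248754666
-0.5 0.040577766386095004 -1.3037931362834267 -7.736071142252748 -0.12037002076452535
-1.0 0.17505787586493013 -0.08732707480304099 -7.34345737560736 -0.10269474551077996
-1.5 -0.35891722074690763 0.3174732201838061 -5.99104737088752 -0.10309828601076335
-2.0 0.2979884238857218 0.4423007377338746 -0.8893709868661948 -0.16038386690988146
-2.5 0.3465142068596879 0.638167702416749 5.011298249578404 -0.10772963794217465
37.7333
t14 front 799 tilt 8.343840895543478 yaw -0.21922146729142294 c [-0.0464 -0.0001  0.0982] y [-0.0588  0.0587]
   pivot shift -0.00011820859485944872
t14 top 404 tilt 8.653045157569432 yaw 0 c [-0.0124 -0.0079  0.154 ] y [-0.0593  0.0593]
s14 top 439 tilt 8.901337778276561 yaw 0 c [-0.0015  0.0127  0.1519] y [-0.0554  0.059 ]
s14 side 673 [-0.0162  0.0661  0.0858] yaw 0.0992424183249339
```

```bash
python3 - <<'E'
from mm import *
t1=T0+np.radians(3.6)
manip.movel(*hpose(9,piv=PIV+[0,0,-.0021],t0=t1),feed=.02); print(manip.current_contact_force())
manip.command_gripper(.5); print(manip.current_contact_force())
manip.movel(*hpose(9,piv=PIV+[0,0,-.002],t0=t1,back=.09),feed=.12)
print(manip.current_time())
snap('top','t15');snap('side','s15');snap('wrist','w15')
meas('t15',9.);meas('s15',9.);meas('w15',9.)
E
python3 -c "
import cv2;i=cv2.imread('pics/s15.png')[180:380,140:360];cv2.imwrite('pics/s15c.png',cv2.resize(i,None,fx=3,fy=3))"
```

```text
[-0.5033  1.2535  5.4774]
[-0.1283  0.1184 -0.3919]
39.4083
t15 front 783 tilt 7.885249478009833 yaw -0.05332374988868746 c [-0.0473  0.      0.0983] y [-0.0588  0.0589]
   pivot shift -0.0003590648402439722
t15 top 529 tilt 8.27895459159406 yaw 0 c [-0.0131 -0.0045  0.1535] y [-0.0591  0.0584]
s15 top 528 tilt 8.30492636478232 yaw 0 c [-0.0021  0.0052  0.1517] y [-0.0568  0.059 ]
s15 side 665 [-0.0166  0.066   0.0858] yaw -0.38635424710979116
w15 front 434 tilt 10.447269803399575 yaw 0.029279429217571838 c [-0.0416  0.0099  0.1334] y [-0.0551  0.0579]
   pivot shift -0.005147495926003564
w15 top 6480 tilt 8.469298170424645 yaw 0 c [-0.0075  0.0045  0.1525] y [-0.0582  0.059 ]
```

View pics/s15c.png

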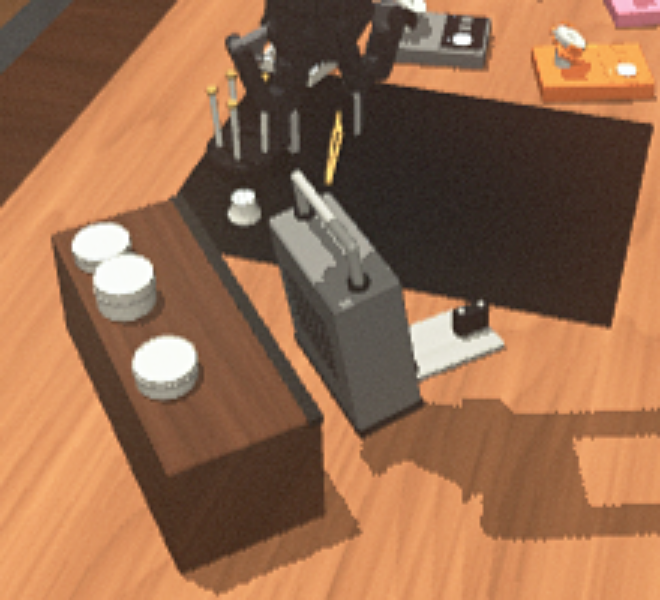

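View pics/w15.png

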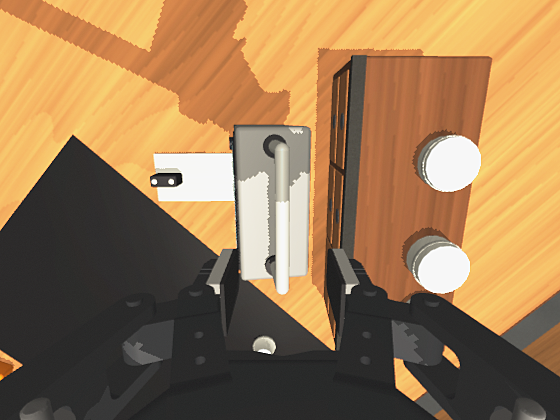

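```bash
python3 - <<'E'
from mm import *
im,W=cloud('top0'); print('start approx',W[219:222,354:358].reshape(-1,3).mean(0))
s=np.nanmean(W[219:222,354:358].reshape(-1,3),0)
p=manip.current_position(); manip.movel(p+[-.03,-.03,.05],feed=.2)
manip.command_gripper(0)
manip.move_ptp([s[0]-.02,s[1],.17],down(np.radians(8)))
print(manip.current_time(),manip.current_joint_positions())
snap('wrist','w16')
E
```

```text
start approx [ 0.5681 -0.3113  0.0282]
42.5 [-0.5823  0.4307  1.4696  0.0005  1.2408  0.8474]
```

View pics/w16.png

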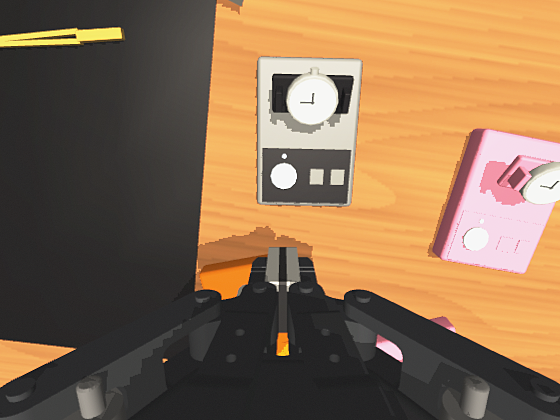

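```bash
python3 - <<'E'
from mm import *
im,W=cloud('w16'); g=im.astype(int)
m=(g.min(-1)>195).astype(np.uint8); m[:158]=0;m[196:]=0;m[:,:268]=0;m[:,301:]=0
k,l,st,ce=cv2.connectedComponentsWithStats(m); j=1+np.argmax(st[1:,4]); print(st[j],ce[j])
p=np.nanmedian(W[l==j],0); r=cv2.minAreaRect((W[l==j][:,:2]*1000).astype(np.float32)); print(p,r)
s=np.array([r[0][0],r[0][1]])/1000
manip.movel([s[0],s[1],.045],feed=.15)
snap('wrist','w17')
print(manip.current_time(),manip.current_contact_force())
E
```

```text
[271 163  26  26 522] [283.4502 175.7222]
[ 0.569  -0.3092  0.0267] ((567.8333129882812, -308.93499755859375), (22.822738647460938, 21.1003475189209), 56.65493392944336)
43.5917 [-1.0703 -1.0121  0.3591]
```

View pics/w17.png

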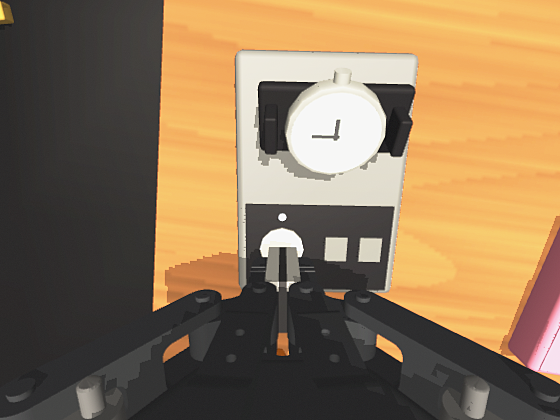

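```bash
python3 - <<'E'
from mm import *
p=manip.current_position()
manip.movel([p[0],p[1],.031],feed=.05)
f0=np.mean([manip.current_contact_force() for _ in range(5)],0)
r=manip.movel([p[0],p[1],.022],feed=.01,until_force=9)
print(r,manip.current_position(),f0,manip.current_contact_force()); manip.wait(.3); print(manip.current_contact_force())
manip.movel([p[0],p[1],.10],feed=.12)
manip.movel([p[0]-.05,p[1],.2],feed=.2)
print(manip.current_time())
snap('top','t18');snap('side','s18')
meas('t18',9.);meas('s18',9.)
E
```

```text
True [ 0.5688 -0.3095  0.026 ] [-0.6128  0.2603 -1.1056] [-0.314   1.3767  4.4707]
[ 0.058  -0.098   5.2386]
46.4167
t18 front 775 tilt 7.838954152665201 yaw -0.03311333012721184 c [-0.0473 -0.0001  0.0986] y [-0.0586  0.0589]
   pivot shift -0.0002828271327278615
t18 top 586 tilt 7.886967299589116 yaw 0 c [-0.0118 -0.0007  0.1534] y [-0.0593  0.0586]
s18 top 536 tilt 8.138038673997338 yaw 0 c [-0.0028  0.0051  0.1518] y [-0.0577  0.0591]
s18 side 663 [-0.0165  0.066   0.0859] yaw -0.11680912820311688
```

View pics/t18.png

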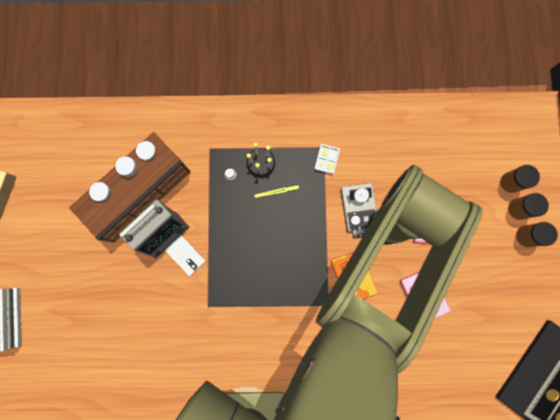

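View pics/s18.png

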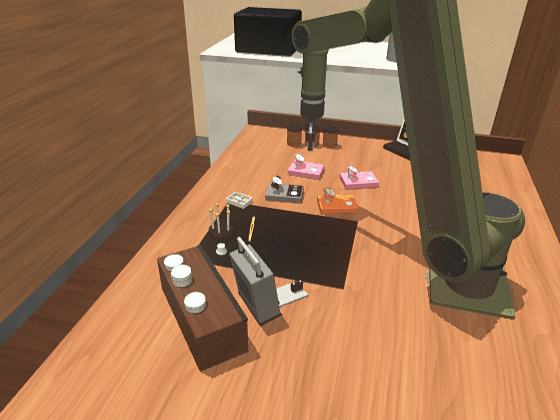

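```bash
python3 - <<'E'
from h import *
print(manip.current_time(),manip.current_contact_force()); manip.sign_off()
E
```

```text
46.5167 [-0.51005706 -0.38775906 -0.48042362]
the job is handed in; nothing more can be done
```

The job is done and handed in at 46.5 s. The machine's front stands on the tilt plate, leaning back about 8°, and START was pressed afterwards.

- **Leaning:** I eased the machine back by its handle until it leaned by itself on the chest, at about 28°.
- **Plate:** The tip went in on the machine's centre line, within 1 mm and about 0.3° by the wrist camera.
- **Easing forward, not clean:** The machine's rear edge slid about 4 mm while I tipped it back. On the way forward it turned in the grip and slid back another 10 mm or so. I lifted it about 7 mm still gripped, corrected the angle and set it down again slowly, so it never dropped.
- **Final position:** The last views put the tip about 19 mm under the front, roughly a third of the depth. The lean reads 7.8–8.3° depending on the camera.
- **START:** I pressed the key on the grey stand with shut fingers. The fingertips stopped about 1 mm below the key's rest height, with 5–6 N held for 0.3 s. It needs 0.8 mm and 4 N, so it should have given, but I had no direct reading of the key's travel.
- **Everything else:** In the final pictures the loupe, tweezers, tray, driver stand and look-alikes appear where they were, and the robot was touching nothing.

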